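# Turn the blue lid panel over with the putty knife

### The arm

A 6-joint arm with a two-finger parallel gripper is mounted at the origin on the work surface. World frame = base frame: x ahead of the robot, y to its left, z up, the work surface at z = 0. Lengths are in m, angles in rad, forces in N, time in s.
With the tool pointing down it reaches from about 0.425 to 0.925 m from the base axis. Payload 12.5 kg.
Tool frame: the origin (TCP) lies at the very end of the fingers, on their centre line; the grasp point (between the pads) lies 19 mm behind it; z points along the fingers, x is the direction in which the jaws open and shut, and the axes are right-handed (so a half turn about z gives the same grasp; the last joint's range is limited). The gripper opens to 85 mm and grips with 20 to 120 N. Pads are 22 mm wide; open, the fingers measure 114 mm over their backs; the gripper's body (76 mm by 85 mm) begins 54 mm behind the grasp point. The pads swing forward as they close: fully open they stand 13 mm farther back than shut.
Start: joints at [1.059, 0.491, 1.559, -0, 1.092, -0.106], TCP at [0.247, 0.574, 0.231] pointing down, gripper open.
Joint ranges: [-3.1, 3.1], [-0.84, 2.19], [0.05, 2.79], [-1.13, 4.28], [0.06, 2.93], [-2.69, 2.69]. Speed limits (rad/s): [2.22, 2.22, 2.79, 3.14, 3.14, 3.14].

### API

Orientations are given as a unit quaternion [x, y, z, w].
In Python, from rig import env, imaging gives the robot as it stands. The module is installed in compiled form; this text tells all that it offers.
- The arm moves only by the tool drive_tool, never from a script. Its argument "plan" is a list of rows, each a list of 5 numbers: the shift along the tool's x, y, z in cm, then the turn about the tool's z in degrees, then the closure, from 0 (fully open) to 1 (shut). In form: [[x, y, z, twist, hand], ...]. A call has 1 to 20 rows; each row is the pose to reach, as a shift and turn from the pose commanded when the call began, along the tool's axes at that moment; what a row does not reach only later rows make up. A row lasts 1/8 s, in which the tool goes at most 62.5 mm and 10.7 degrees, less where a joint would pass 70% of its speed; a pose out of reach is approached as far as the arm can. A call with a gripper value outside its range is refused whole. The fingers move at their own pace and stop on an object; "squeeze" is the grip in N (left out, the last holds). Time passes only in rows, so rows that repeat a pose let the fingers close. It gives the time, the measured TCP pose, the force and the opening at its end, in the units of the state.
- env.get_state(): the state, without advancing time (a new reading comes with each control period).
- imaging.capture(name): name is "scene" or "top"; returns (picture, depth): 400x640x3 uint8, blue, green, red; 400x640 float32, m along the optical axis (not along the pixel's ray), 0 where there is no reading.
- imaging.camera_model(name): a dict with "K" (3x3 intrinsics, pixels), "R" (3x3) and "t" (3): a world point X has camera coordinates R X + t. Camera axes: x right, y down, z forward; pixel columns grow to the right and rows downward; lengths in m; the calibration is good to about 2 mm. A picture is of the moment at which its call begins. camera_model takes no time and is no camera call.
- env.close_job(): hands the job in, once; it reports no verdict.
The state is a dict: "t": time; "joint_pos": joint angles; "qvel": joint speeds; "effort": joint torques, N m; "position": TCP position; "eef_rot": TCP orientation; "contact_force": force on the tool from outside, world axes, zero at the start; "moment": the same for the moment, N m; "gripper_width": finger opening in m.
Only numpy, scipy, OpenCV 4.12 (cv2) and the standard library are available. Lean on these libraries where they do the work, as an engineer would, in place of code of your own. Each camera call takes 0.05 s, during which the arm holds its last target.

### The job

Pick up the putty knife, slide its blade under the overhanging edge of the blue panel on the turning stand and tip the panel over the step, so that it lies flat on the cork-lined landing deck with its bare wooden side up. Do not touch the blue panel with the gripper or arm (its edges are still tacky), and leave the yellow panel where it is. Finish by laying the putty knife down flat on the table.

Things in the scene. Friction and masses are not known exactly. Their poses are not given: they have to be found in the camera images.
- knife_grip (a point): Putty knife on the table, 100 g: green handle bar 110 long, 20 wide, 26 mm high; level steel blade 40 wide, 2.5 mm thick, at half the handle's height. Point: grip place near the balance point, on the handle's centre line, 13 mm above the table, 40 mm behind the handle's front end. x points along the knife to the blade, z up. The blade's front edge is 135 mm ahead of the point.
- blue_panel_center (a point): Loose wooden panel, 45 g, 60 (x) by 80 (y) by 9 mm thick (z); point at its centre, z the normal of the blue painted face (up at the start), other face bare wood. It lies on the stand's low deck in either lane, its y along the stand's y, far (+y) edge against the step, near edge overhanging the deck by 30 mm, underside 60 mm above the table.
- yellow_panel_center (a point): Yellow panel, same size, lying the same way in the stand's other lane; point at its centre. To be left alone.
- stand: Fixed wood stand 210 mm wide; two lanes centred at x = -51.5 and +51.5 mm. Origin at table height under the step, midway between lanes; y = turning direction, z up. Low deck: y -50 to 0 mm, top 60 mm high; at y = 0 a step up to the cork landing deck, y 0 to 105 mm, top 66 mm high, with 8 mm high rims. A raised panel pivots with its far edge at the step and falls onto the landing once past upright.
Mind the look-alikes: they are no part of the job. Leave any purple or turquoise look-alike of the part that bears knife_grip alone.

How it is judged:
By the outcome, as a careful person would: the job done as asked, in the order asked, and still so for the second after the job is handed in, with the robot touching nothing.
It also fails if it takes over 51 s, if anything falls off the work surface, if the arm or the gripper's body presses on something with over 40 N, if the wrist force passes 120 N, or if a joint passes its speed limit or range.

## Working session

There is one attempt and no reset: what is moved stays moved. The work goes in short steps, Python scripts to look and compute and a tool call to move; the robot and the scene stay as the last step left them, time stands still between calls to the robot, and variables do not carry over. Pictures are saved under pics/ and viewed, and the job is handed in when it is done.

Besides the shell and the picture viewer there is one more tool, called after "Request:" as name(argument=value, ...) on one line, values as JSON. drive_tool: Moves the arm, as the interface text tells. Its arguments: {"type":"object","properties":{"plan":{"type":"array","items":{"type":"array","items":{"type":"number"}}},"squeeze":{"type":"number"}},"required":["plan"]}

```bash
mkdir -p pics; python3 - <<'E'
from rig import env, imaging
import cv2,numpy as np
for n in ("scene","top"):
    p,d=imaging.capture(n); cv2.imwrite(f"pics/{n}0.png",p); np.save(f"{n}0.npy",d)
    m=imaging.camera_model(n); print(n,{k:np.round(v,4).tolist() for k,v in m.items()})
s=env.get_state(); print({k:np.round(v,4).tolist() for k,v in s.items()})
E
```

```text
scene {'K': [[503.646, 0.0, 318.2084], [0.0, 503.646, 195.2014], [0.0, 0.0, 1.0]], 'R': [[0.505, 0.863, 0.0157], [0.5766, -0.3237, -0.7502], [-0.6423, 0.3879, -0.6611]], 't': [-0.1171, -0.2901, 1.5445]}
top {'K': [[457.2653, 0.0, 325.0272], [0.0, 457.2653, 201.5787], [0.0, 0.0, 1.0]], 'R': [[0.0081, -0.9997, 0.0245], [-0.9833, -0.0125, -0.1818], [0.1821, -0.0226, -0.983]], 't': [-0.178, 0.4852, 1.0399]}
{'t': 0.1, 'joint_pos': [1.0594, 0.4915, 1.5594, 0.0, 1.0917, -0.1056], 'qvel': [0.0003, -0.0039, -0.0025, -0.0006, 0.0006, 0.0017], 'effort': [0.0045, -61.9442, -26.2027, -0.0, 0.0028, 0.0], 'position': [0.2466, 0.5741, 0.2308], 'eef_rot': [0.8351, 0.5501, -0.0004, 0.0002], 'contact_force': [-0.0775, -0.3593, -0.7547], 'moment': [0.01, 0.0182, 0.0387], 'gripper_width': 0.0856}
```

View pics/scene0.png

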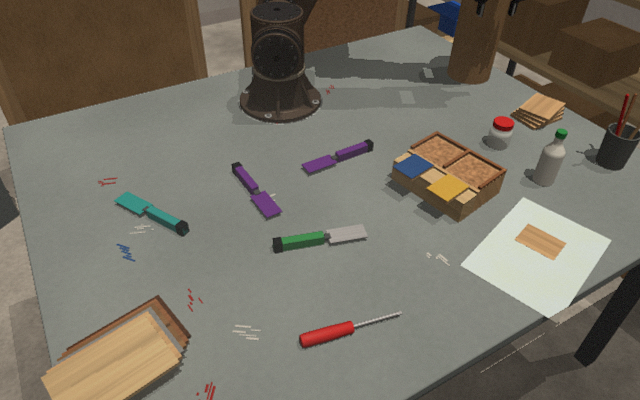

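View pics/top0.png

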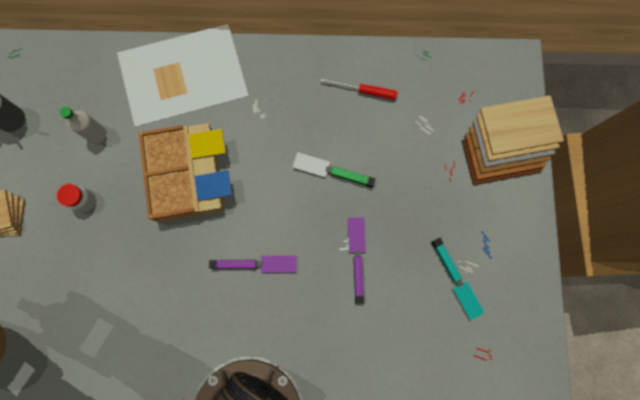

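The green knife with the grey blade is at scene (320,238) / top (335,171). The blue panel is at scene (413,166) / top (213,185), and the yellow one at top (207,143). The landing deck is to the left of them in the top view. Knife look-alikes, in top-view pixels: purple (255,265), purple (358,260) and turquoise (457,278). The red screwdriver (360,90) isn't one. I choose the green knife.

```bash
cat > h.py <<'E'
import cv2,numpy as np
from rig import env, imaging
def ray(n,uv,z):
    m=imaging.camera_model(n);K,R,t=m["K"],m["R"],m["t"]
    uv=np.atleast_2d(np.float64(uv)); d=np.c_[uv,np.ones(len(uv))]@np.linalg.inv(K).T@R
    c=-R.T@t
    return c+d*((z-c[2])/d[:,2])[:,None]
def proj(n,X):
    m=imaging.camera_model(n); c=np.atleast_2d(X)@m["R"].T+m["t"]; p=c@m["K"].T
    return p[:,:2]/p[:,2:]
def cloud(n,d):
    m=imaging.camera_model(n);h,w=d.shape;u,v=np.meshgrid(np.arange(w),np.arange(h))
    c=np.stack([(u-m["K"][0,2])/m["K"][0,0]*d,(v-m["K"][1,2])/m["K"][1,1]*d,d],-1)
    return (c-m["t"])@m["R"]
def blob(mask):
    n,l,s,c=cv2.connectedComponentsWithStats(mask.astype(np.uint8)); k=1+np.argmax(s[1:,4]); return l==k
E
python3 - <<'E'
from h import *
for n in ("top","scene"):
    p=cv2.imread(f"pics/{n}0.png");d=np.load(f"{n}0.npy");P=cloud(n,d)
    hsv=cv2.cvtColor(p,cv2.COLOR_BGR2HSV);H,S,V=[hsv[...,i].astype(int) for i in range(3)]
    roi=np.zeros(H.shape,bool)
    if n=="top": roi[110:230,130:400]=1
    else: roi[120:260,260:520]=1
    for name,mk,z in (("green",(abs(H-62)<14)&(S>120),.026),("blue",(abs(H-110)<12)&(S>120),.069),("yellow",(abs(H-25)<6)&(S>190)&(V>110),.069)):
        b=blob(mk&roi); v,u=np.nonzero(b)
        zz=P[b]; 
        top=b&(abs(P[...,2]-z)<.004); v,u=np.nonzero(top)
        W=ray(n,np.c_[u,v],z)[:,:2]
        r=cv2.minAreaRect((W*1000).astype(np.float32))
        print(n,name,b.sum(),top.sum(),"z",np.round(np.nanpercentile(zz[:,2],[5,50,95]),4),np.round(r[0],1),np.round(r[1],1),round(r[2],1), np.round(cv2.boxPoints(r)).tolist())
    c=p[100:235,120:400] if n=="top" else p[120:270,260:520]
    cv2.imwrite(f"pics/crop_{n}.png",cv2.resize(c,None,fx=2.8,fy=2.8,interpolation=cv2.INTER_CUBIC))
E
```

```text
top green 308 247 z [0.0126 0.0255 0.0293] [ 557.6 -233. ] [90.9 18.2] 73.6 [[536.0, -274.0], [554.0, -279.0], [579.0, -192.0], [562.0, -187.0]]
top blue 791 754 z [0.0659 0.0689 0.0722] [518.7  88.9] [58.6 76.8] 11.2 [[482.0, 121.0], [497.0, 46.0], [555.0, 57.0], [540.0, 132.0]]
top yellow 794 765 z [0.0657 0.0688 0.0719] [620.  109.3] [61.2 78.5] 10.7 [[583.0, 142.0], [597.0, 65.0], [657.0, 76.0], [643.0, 154.0]]
scene green 234 234 z [0.0234 0.0255 0.0276] [ 561.4 -232.6] [87.8 17.7] 72.7 [[540.0, -272.0], [557.0, -277.0], [583.0, -193.0], [566.0, -188.0]]
scene blue 476 470 z [0.066  0.0683 0.0705] [520.2  90.5] [58.  76.7] 10.9 [[485.0, 123.0], [499.0, 47.0], [556.0, 58.0], [541.0, 134.0]]Traceback (most recent call last):
  File "<stdin>", line 9, in <module>
  File "h.py", line 16, in blob
    n,l,s,c=cv2.connectedComponentsWithStats(mask.astype(np.uint8)); k=1+np.argmax(s[1:,4]); return l==k
                                                                         ~~~~~~~~~^^^^^^^^^
    return _wrapfunc(a, 'argmax', axis=axis, out=out, **kwds)
    return bound(*args, **kwds)
ValueError: attempt to get argmax of an empty sequence
```

View pics/crop_top.png

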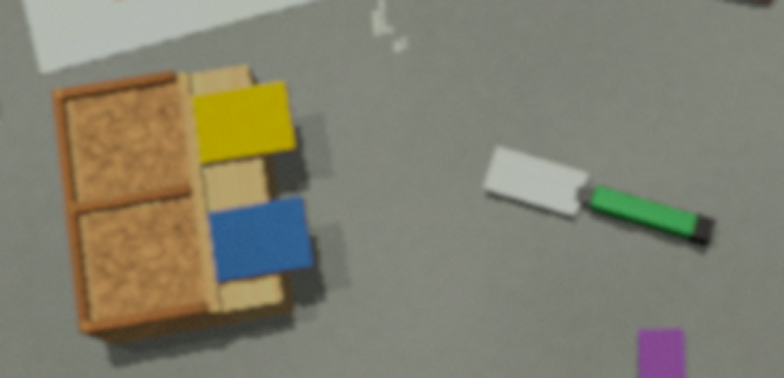

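The crop confirms the choice: green handle, grey blade, purple neighbour well clear. Next I check the blade tip and work out the grasp move.

```bash
python3 - <<'E'
from h import *
g={}
for n in ("top","scene"):
    p=cv2.imread(f"pics/{n}0.png");d=np.load(f"{n}0.npy");P=cloud(n,d)
    hsv=cv2.cvtColor(p,cv2.COLOR_BGR2HSV);H,S,V=[hsv[...,i].astype(int) for i in range(3)]
    roi=np.zeros(H.shape,bool)
    if n=="top": roi[145:185,285:332]=1
    else: roi[220:250,322:375]=1
    b=blob(roi&(V>135)&(S<40)); v,u=np.nonzero(b); W=ray(n,np.c_[u,v],.01425)[:,:2]*1000
    r=cv2.minAreaRect(W.astype(np.float32)); print(n,"blade",b.sum(),np.median(P[b][:,2]),np.round(r[0],1),np.round(r[1],1),round(r[2],1),np.round(cv2.boxPoints(r)).tolist())
    b2=(P[...,2]>.018)&(P[...,2]<.034)&(abs(P[...,0]-.555)<.05)&(abs(P[...,1]+.24)<.07)&(V<255)
    b2=blob(b2); v,u=np.nonzero(b2); W=ray(n,np.c_[u,v],.026)[:,:2]*1000
    r=cv2.minAreaRect(W.astype(np.float32)); print(n,"handle depth",b2.sum(),np.round(r[0],1),np.round(r[1],1),round(r[2],1),np.round(cv2.boxPoints(r)).tolist())
E
```

```text
top blade 611 0.014051084812659187 [ 589.1 -137.4] [91.1 44.8] 73.9 [[555.0, -175.0], [598.0, -187.0], [623.0, -100.0], [580.0, -87.0]]
top handle depth 384 [ 556.  -240.9] [111.8  22.9] 74.4 [[530.0, -292.0], [552.0, -298.0], [582.0, -190.0], [560.0, -184.0]]
scene blade 1144 0.0011533168358740526 [ 593.7 -134.4] [119.1  88.2] 60.5 [[526.0, -164.0], [603.0, -208.0], [661.0, -104.0], [585.0, -61.0]]
scene handle depth 463 [ 563.2 -241.1] [112.8  29.4] 72.1 [[532.0, -290.0], [560.0, -299.0], [595.0, -192.0], [567.0, -183.0]]
```

```bash
cat >> h.py <<'E'
from scipy.spatial.transform import Rotation as Ro
def rel(targets,xang):
    s=env.get_state(); R=Ro.from_quat(s["eef_rot"]); M=R.as_matrix(); p=np.array(s["position"])
    a0=np.degrees(np.arctan2(M[1,0],M[0,0]))
    print("t",round(s["t"],2),"pos",np.round(p,4),"xang",round(a0,2),"tilt",np.round(M[:,2],4),"F",np.round(s["contact_force"],1),"M",np.round(s["moment"],2),"w",round(s["gripper_width"],4))
    for t,x in zip(targets,np.broadcast_to(xang,len(targets))):
        d=M.T@(np.array(t)-p)*100; print(np.round(d,2).tolist(),"twist",round((a0-x+180)%360-180,2))
E
python3 -c "
from h import *
rel([[.58,.10,.23],[.561,-.2265,.12],[.561,-.2265,.03]],-16.3)"
```

```text
t 0.1 pos [0.2466 0.5741 0.2308] xang 66.75 tilt [-5.e-04 -9.e-04 -1.e+00] F [-0.1 -0.4 -0.8] M [0.01 0.02 0.04] w 0.0856
[-30.4, 49.35, 0.1] twist 83.05
[-61.14, 60.49, 11.13] twist 83.05
[-61.13, 60.49, 20.13] twist 83.05
```

Request:
drive_tool(plan=[[-30.4,49.35,0,83,0],[-30.4,49.35,0,83,0],[-30.4,49.35,0,83,0],[-30.4,49.35,0,83,0],[-30.4,49.35,0,83,0],[-30.4,49.35,0,83,0],[-30.4,49.35,0,83,0],[-30.4,49.35,0,83,0],[-30.4,49.35,0,83,0],[-30.4,49.35,0,83,0],[-61.1,60.5,11.1,83.05,0],[-61.1,60.5,11.1,83.05,0],[-61.1,60.5,11.1,83.05,0],[-61.1,60.5,11.1,83.05,0],[-61.1,60.5,11.1,83.05,0],[-61.1,60.5,11.1,83.05,0],[-61.1,60.5,11.1,83.05,0],[-61.1,60.5,11.1,83.05,0]], squeeze=50)

```text
t: 2.35
position: [0.5614, -0.2248, 0.1204]
eef_rot: [0.99, -0.141, -0.0, -0.0]
contact_force: [0.6, -0.1, 0.9]
gripper_width: 0.0853
```

```bash
python3 - <<'E'
from h import *
rel([[.561,-.2265,.12],[.561,-.2265,.003]],-16.3)
p,d=imaging.capture("scene"); cv2.imwrite("pics/s1.png",cv2.resize(p[60:300,180:500],None,fx=2.4,fy=2.4))
E
```

```text
t 2.35 pos [ 0.5614 -0.2248  0.1204] xang -16.27 tilt [-2.e-04  4.e-04 -1.e+00] F [ 0.6 -0.1  0.9] M [0.02 0.01 0.04] w 0.0853
[0.01, 0.18, 0.04] twist 0.03
[0.01, 0.18, 11.74] twist 0.03
```

View pics/s1.png

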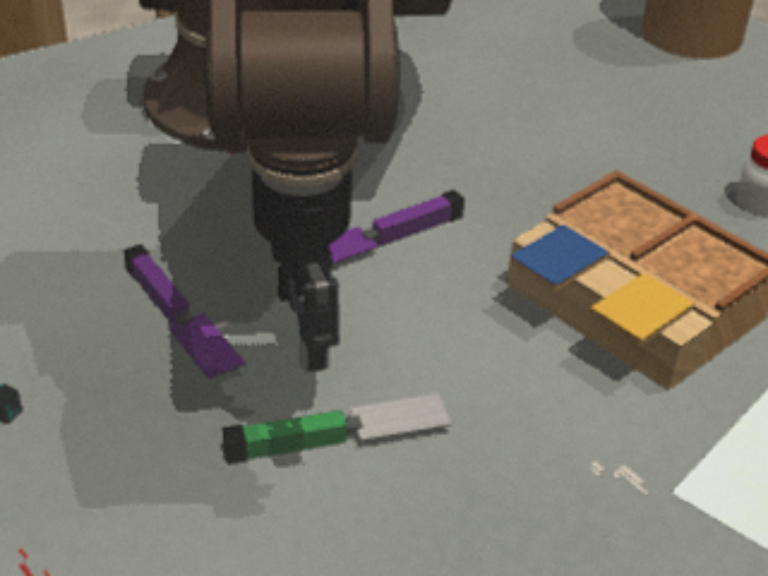

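The open gripper stands straight above the green handle (crop ~(295,435)), clear of the purple knives. Descending and gripping.

Request:
drive_tool(plan=[[0,0,5,0,0.4],[0,0,9,0,0.4],[0,0,10.8,0,0.4],[0,0,11.6,0,0.4],[0,0,11.6,0,0.4],[0,0,11.6,0,1],[0,0,11.6,0,1],[0,0,11.6,0,1],[0,0,11.6,0,1],[0,0,11.6,0,1],[0,0,11.6,0,1]], squeeze=50)

```text
t: 3.78
position: [0.5619, -0.2262, 0.0055]
eef_rot: [0.99, -0.142, 0.001, 0.0]
contact_force: [-1.0, 1.5, 5.9]
gripper_width: 0.019
```

Request:
drive_tool(plan=[[0,0,-1,0,1],[0,0,-4,0,1],[0,0,-8,0,1],[0,0,-8,0,1],[0,0,-8,0,1]])

```text
t: 4.4
position: [0.5611, -0.2258, 0.0843]
eef_rot: [0.99, -0.142, -0.0, -0.0]
contact_force: [0.4, -0.3, -2.1]
gripper_width: 0.0189
```

```bash
python3 - <<'E'
from h import *
rel([[.561,-.2265,.085]],-16.3)
for n,(a,b,c,e) in (("scene",(120,300,200,440)),("top",(90,260,230,400))):
    p,d=imaging.capture(n); np.save(f"{n}2.npy",d); cv2.imwrite(f"pics/{n}2.png",p); cv2.imwrite(f"pics/{n}2c.png",cv2.resize(p[a:b,c:e],None,fx=3.2,fy=3.2))
E
```

```text
t 4.4 pos [ 0.5611 -0.2258  0.0843] xang -16.3 tilt [-1.e-04  1.e-04 -1.e+00] F [ 0.4 -0.3 -2.1] M [ 0.02 -0.   -0.04] w 0.0189
[0.01, 0.07, -0.07] twist -0.0
```

View pics/scene2c.png

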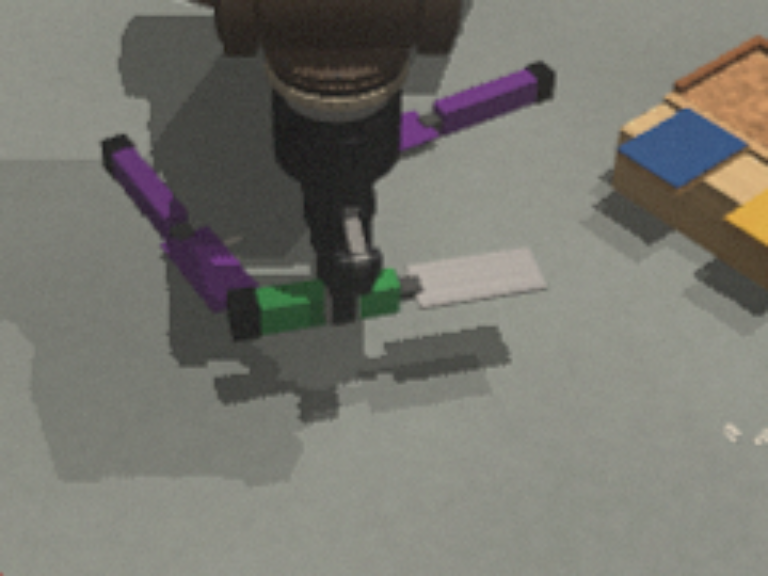

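View pics/top2c.png

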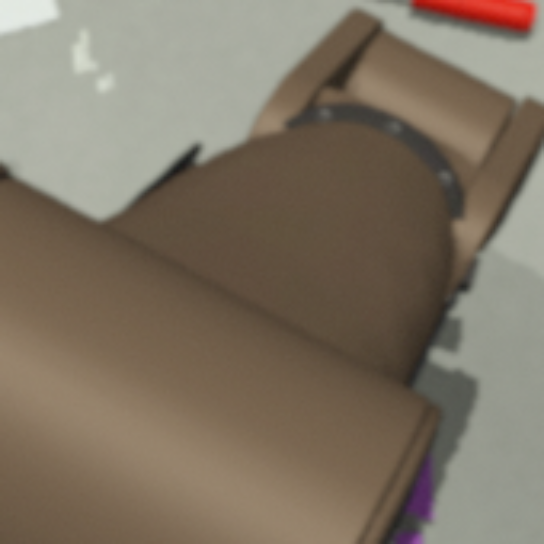

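Knife held level in the scene view (blade at crop (480,275)); the top view is blocked by the arm. Measuring blade tip and tilt from the scene depth.

```bash
cat >> h.py <<'E'
def blade(p,d,box,zlo,save=None):
    # blade pixels in scene by depth height + pale colour
    P=cloud("scene",d); hsv=cv2.cvtColor(p,cv2.COLOR_BGR2HSV)
    r=np.zeros(d.shape,bool); r[box[0]:box[1],box[2]:box[3]]=1
    b=blob(r&(P[...,2]>zlo)&(hsv[...,1]<45)&(hsv[...,2]>100)&(d>0)); Q=P[b]
    c=Q.mean(0); A=np.c_[Q[:,:2]-c[:2],np.ones(len(Q))]; k=np.linalg.lstsq(A,Q[:,2],rcond=None)[0]
    v,u=np.nonzero(b); W=ray("scene",np.c_[u,v],c[2])[:,:2]*1000
    rr=cv2.minAreaRect(W.astype(np.float32)); print("n",b.sum(),"c",np.round(c,4),"slope xy",np.round(k[:2],3),"std",round(np.std(Q[:,2]-A@k),4),"rect",np.round(rr[0],1),np.round(rr[1],1),round(rr[2],1),np.round(cv2.boxPoints(rr)).tolist())
    return Q
E
python3 - <<'E'
from h import *
blade(cv2.imread("pics/scene2.png"),np.load("scene2.npy"),(190,225,322,378),.06)
E
```

```text
n 552 c [ 0.5884 -0.1368  0.0925] slope xy [-0.002 -0.   ] std 0.0014 rect [ 587.6 -137.8] [87.3 42.5] 73.6 [[555.0, -174.0], [596.0, -186.0], [620.0, -102.0], [580.0, -90.0]]
```

```bash
cat >> h.py <<'E'
YA=11.1; a=np.radians(YA); SY=np.array([-np.sin(a),np.cos(a),0]); OL=np.array([.5118,.12925,0])
def tcp_for(y,ztop):  # tip at stand y (m), blade top height
    return OL+(y-.135)*SY+np.array([0,0,ztop-.00875])
E
python3 -c "
from h import *
rel([tcp_for(-.120,.080),tcp_for(-.120,.055)],11.1)"
```

```text
t 4.5 pos [ 0.5609 -0.2257  0.0834] xang -16.3 tilt [-1.4e-03  8.0e-04 -1.0e+00] F [-0.1 -0.2 -1.8] M [0.01 0.04 0.  ] w 0.019
[-2.94, -10.05, 1.23] twist -27.4
[-2.93, -10.05, 3.73] twist -27.4
```

Request:
drive_tool(plan=[[-1,-3,0,-9,1],[-2,-6,0.5,-18,1],[-2.9,-10,1.2,-27.4,1],[-2.93,-10.05,2.5,-27.4,1],[-2.93,-10.05,3.73,-27.4,1],[-2.93,-10.05,3.73,-27.4,1],[-2.93,-10.05,3.73,-27.4,1],[-2.93,-10.05,3.73,-27.4,1]])

```text
t: 5.5
position: [0.5616, -0.1218, 0.0473]
eef_rot: [0.995, 0.096, 0.0, 0.0]
contact_force: [1.0, 0.1, -0.6]
gripper_width: 0.0187
```

```bash
python3 - <<'E'
from h import *
rel([tcp_for(-.120,.055),tcp_for(-.056,.055)],11.1)
p,d=imaging.capture("scene"); np.save("scene3.npy",d); cv2.imwrite("pics/scene3.png",p); cv2.imwrite("pics/scene3c.png",cv2.resize(p[120:280,270:510],None,fx=3.2,fy=3.2))
blade(p,d,(190,250,330,420),.04)
E
```

```text
t 5.5 pos [ 0.5616 -0.1218  0.0473] xang 11.04 tilt [ 6.e-04 -1.e-04 -1.e+00] F [ 1.   0.1 -0.6] M [-0.   -0.03 -0.07] w 0.0187
[-0.06, -0.09, 0.11] twist -0.06
[-0.06, -6.49, 0.11] twist -0.06
n 157 c [ 0.558  -0.0341  0.057 ] slope xy [0.88  0.054] std 0.0073 rect [553.9 -34.8] [26.9 75.9] 11.0 [[533.0, -0.0], [548.0, -75.0], [574.0, -69.0], [560.0, 5.0]]
```

View pics/scene3c.png

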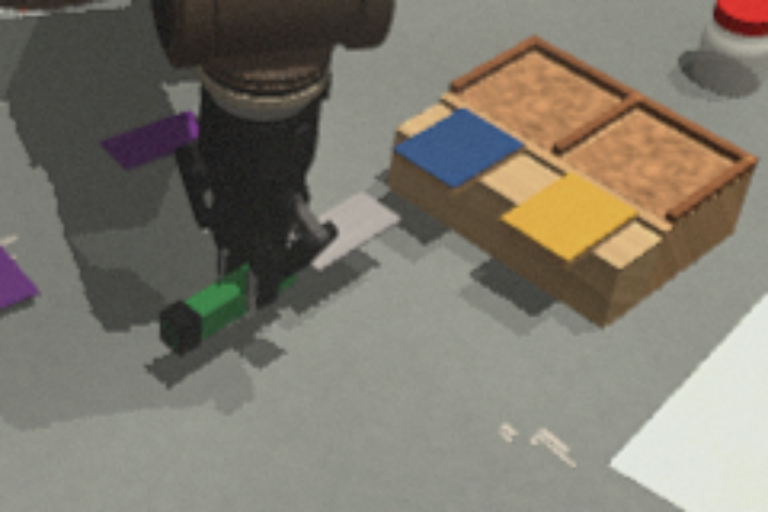

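```bash
python3 - <<'E'
from h import *
W=ray("scene",[[395,187.8],[382.5,180.3]],.055); print(np.round(W,4), np.round(W.mean(0),4))
s=env.get_state(); print(np.round(s["position"]+.135*SY,4))
print(np.round(ray("scene",np.array([[455,186],[396,148],[523,146],[462,110]])/3.2+[270,120],.069),4))
E
```

```text
[[0.5538 0.0153 0.055 ]
 [0.5177 0.006  0.055 ]] [0.5358 0.0106 0.055 ]
[0.5356 0.0108 0.0474]
[[0.558  0.0595 0.069 ]
 [0.5012 0.049  0.069 ]
 [0.5456 0.1333 0.069 ]
 [0.488  0.1216 0.069 ]]
```

Tip seen at (0.536, 0.011), matching the arm's prediction within 1 mm. Inserting under the overhang.

Request:
drive_tool(plan=[[0,-2,0,0,1],[0,-3.5,0,0,1],[0,-4.5,0,0,1],[0,-5.3,0,0,1],[0,-6,0,0,1],[0,-6.4,0,0,1],[0,-6.4,0,0,1],[0,-6.4,0,0,1],[0,-6.4,0,0,1]])

```text
t: 6.68
position: [0.5492, -0.0587, 0.047]
eef_rot: [0.995, 0.097, 0.0, -0.0]
contact_force: [0.1, -0.2, -1.1]
gripper_width: 0.019
```

```bash
python3 - <<'E'
from h import *
rel([tcp_for(-.056,.055)],11.1)
p,d=imaging.capture("scene"); np.save("scene4.npy",d); cv2.imwrite("pics/scene4.png",p); cv2.imwrite("pics/scene4c.png",cv2.resize(p[110:230,310:490],None,fx=4,fy=4))
th=np.radians(np.arange(0,100,10))
print(np.round(np.c_[np.degrees(th),-56*np.cos(th)+56,56*np.sin(th)+5],1).tolist())
E
```

```text
t 6.67 pos [ 0.5492 -0.0587  0.047 ] xang 11.08 tilt [ 1.e-04  1.e-04 -1.e+00] F [ 0.1 -0.2 -1.1] M [-0.03 -0.    0.04] w 0.019
[-0.05, -0.06, 0.07] twist -0.02
[[0.0, 0.0, 5.0], [10.0, 0.9, 14.7], [20.0, 3.4, 24.2], [30.0, 7.5, 33.0], [40.0, 13.1, 41.0], [50.0, 20.0, 47.9], [60.0, 28.0, 53.5], [70.0, 36.8, 57.6], [80.0, 46.3, 60.1], [90.0, 56.0, 61.0]]
```

View pics/scene4c.png

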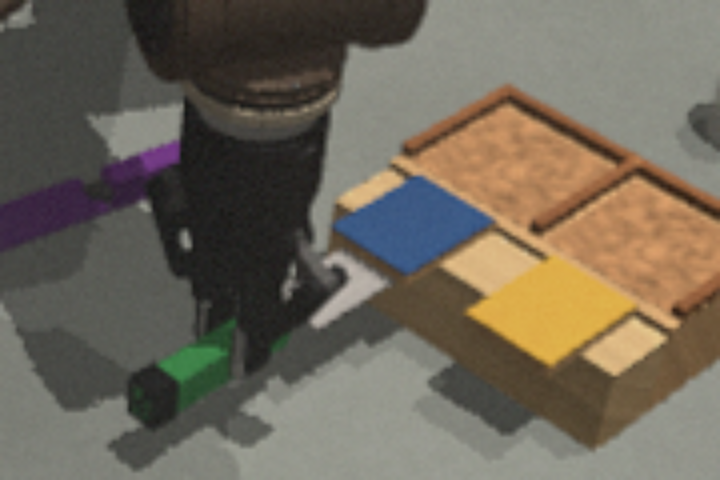

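Blade is under the overhang (crop (355,285)), panel still in place, no contact force. Lifting along the arc to about 45°.

Request:
drive_tool(plan=[[0,0,-0.3,0,1],[0,0,-0.6,0,1],[0,-0.02,-0.9,0,1],[0,-0.09,-1.35,0,1],[0,-0.2,-1.85,0,1],[0,-0.35,-2.3,0,1],[0,-0.55,-2.75,0,1],[0,-0.78,-3.2,0,1],[0,-1.05,-3.6,0,1],[0,-1.35,-4.0,0,1],[0,-1.7,-4.35,0,1],[0,-1.7,-4.35,0,1],[0,-1.7,-4.35,0,1]])

```text
t: 8.35
position: [0.5459, -0.0417, 0.0904]
eef_rot: [0.995, 0.097, 0.0, -0.0]
contact_force: [0.0, 0.0, -0.9]
gripper_width: 0.019
```

```bash
python3 - <<'E'
from h import *
rel([tcp_for(-.04,.1)],11.1)
p,d=imaging.capture("scene"); np.save("scene5.npy",d); cv2.imwrite("pics/scene5.png",p); cv2.imwrite("pics/scene5c.png",cv2.resize(p[90:230,310:490],None,fx=4,fy=4))
E
```

```text
t 8.35 pos [ 0.5459 -0.0417  0.0904] xang 11.1 tilt [ 0.e+00  1.e-04 -1.e+00] F [ 0.   0.  -0.9] M [-0.07 -0.04 -0.05] w 0.019
[-0.05, 0.06, -0.08] twist 0.0
```

View pics/scene5c.png

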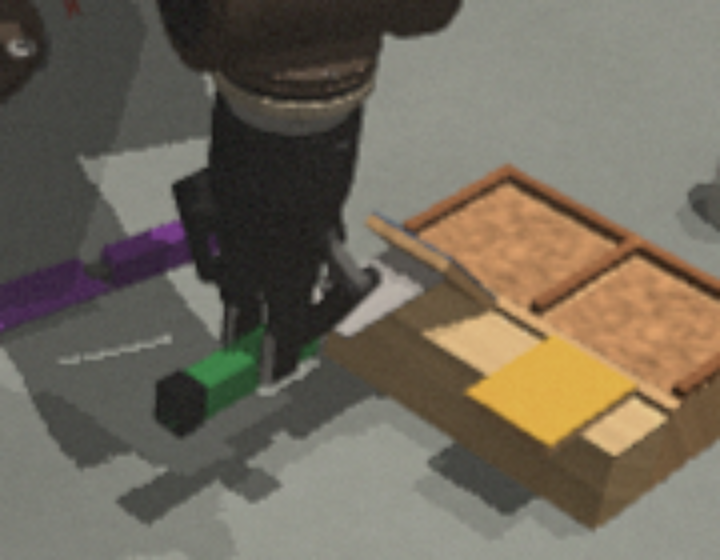

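Panel is tipped to about 45° with its far edge held at the step (crop (430,260)). Continuing past upright.

Request:
drive_tool(plan=[[0,-0.32,-0.33,0,1],[0,-0.7,-0.62,0,1],[0,-1.1,-0.88,0,1],[0,-1.5,-1.08,0,1],[0,-1.95,-1.22,0,1],[0,-2.3,-1.3,0,1],[0,-2.65,-1.35,0,1],[0,-3.0,-1.35,0,1],[0,-3.3,-1.35,0,1],[0,-3.6,-1.35,0,1],[0,-3.9,-1.35,0,1],[0,-4.2,-1.35,0,1],[0,-4.5,-1.35,0,1],[0,-4.8,-1.35,0,1],[0,-5.1,-1.35,0,1],[0,-5.4,-1.35,0,1],[0,-5.4,-1.35,0,1],[0,-5.4,-1.35,0,1],[0,-5.4,-1.35,0,1]])

```text
t: 10.78
position: [0.5355, 0.0111, 0.104]
eef_rot: [0.995, 0.097, 0.0, -0.0]
contact_force: [0.7, 0.0, -0.6]
gripper_width: 0.019
```

```bash
python3 - <<'E'
from h import *
rel([tcp_for(.01,.12)],11.1)
p,d=imaging.capture("scene"); np.save("scene6.npy",d); cv2.imwrite("pics/scene6.png",p); cv2.imwrite("pics/scene6c.png",cv2.resize(p[90:230,320:510],None,fx=4,fy=4))
E
```

```text
t 10.78 pos [0.5355 0.0111 0.104 ] xang 11.09 tilt [ 0.e+00  1.e-04 -1.e+00] F [ 0.7  0.  -0.6] M [-0.06  0.04 -0.  ] w 0.019
[-0.05, 0.45, -0.73] twist -0.01
```

View pics/scene6c.png

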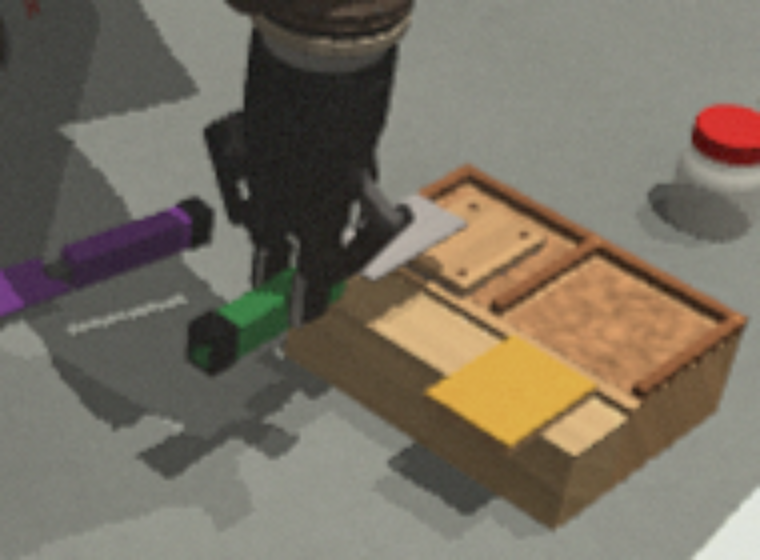

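The panel lies on the landing, bare wood up (crop (480,240)); yellow is unmoved. Retreating straight back and checking.

Request:
drive_tool(plan=[[0,2,0,0,1],[0,5,0,0,1],[0,9,0,0,1],[0,13,0,0,1],[0,17,0,0,1],[0,17,0,0,1],[0,17,0,0,1]])

```text
t: 11.7
position: [0.5678, -0.1559, 0.1038]
eef_rot: [0.995, 0.096, -0.0, -0.0]
contact_force: [0.6, 0.1, -1.3]
gripper_width: 0.0191
```

```bash
python3 - <<'E'
from h import *
rel([[.561,-.2265,.10],[.561,-.2265,.0055]],-16.3)
for n,(a,b,c,e) in (("scene",(100,240,340,530)),("top",(90,240,110,330))):
    p,d=imaging.capture(n); np.save(f"{n}7.npy",d); cv2.imwrite(f"pics/{n}7.png",p); cv2.imwrite(f"pics/{n}7c.png",cv2.resize(p[a:b,c:e],None,fx=3.6,fy=3.6))
    P=cloud(n,d)
    X=np.array([SY[1],-SY[0],0]); rel_=P-OL; x=rel_@X; y=rel_@SY
    for y0 in range(-20,100,8):
        m=(abs(x)<.02)&(abs(y-y0/1000)<.004)&(d>0); print(n,y0,m.sum(),np.round(np.median(P[m][:,2]),4) if m.any() else None)
E
```

```text
t 11.7 pos [ 0.5678 -0.1559  0.1038] xang 11.05 tilt [-5.e-04  4.e-04 -1.e+00] F [ 0.6  0.1 -1.3] M [ 0.07 -0.01  0.01] w 0.0191
[-2.02, 6.8, 0.38] twist 27.35
[-2.02, 6.8, 9.83] twist 27.35
scene -20 34 0.0593
scene -12 33 0.0594
scene -4 34 0.0593
scene 4 75 0.0643
scene 12 57 0.0718
scene 20 36 0.074
scene 28 29 0.0744
scene 36 32 0.0739
scene 44 29 0.0743
scene 52 34 0.0742
scene 60 28 0.0739
scene 68 34 0.0747
scene 76 28 0.0744
scene 84 30 0.0748
scene 92 4 0.0724
top -20 0 None
top -12 0 None
top -4 0 None
top 4 0 None
top 12 0 None
top 20 0 None
top 28 0 None
top 36 0 None
top 44 0 None
top 52 0 None
top 60 0 None
top 68 0 None
top 76 0 None
top 84 0 None
top 92 0 None
```

View pics/scene7c.png

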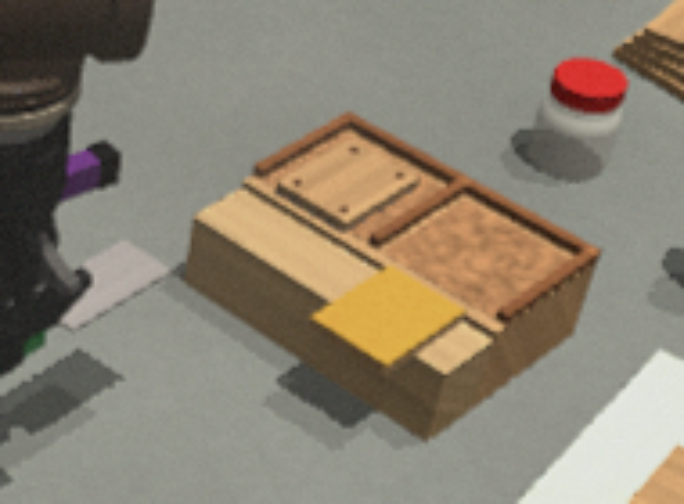

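View pics/top7c.png

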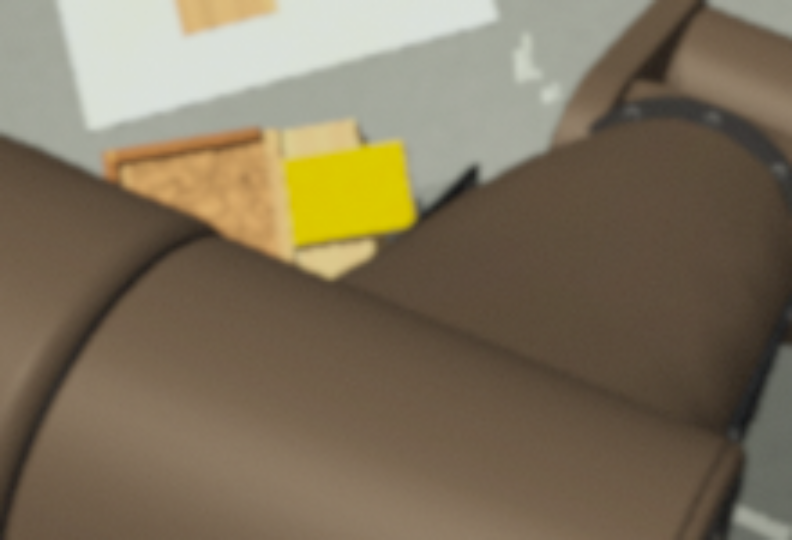

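Panel flat: wooden face at 74–75 mm over y = 12–92 mm (expected 75). Now laying the knife down at its original place.

Request:
drive_tool(plan=[[-0.7,2.3,0,9,1],[-1.4,4.6,0,18,1],[-2.02,6.8,1,27.35,1],[-2.02,6.8,4,27.35,1],[-2.02,6.8,7,27.35,1],[-2.02,6.8,8.5,27.35,1],[-2.02,6.8,9.2,27.35,1],[-2.02,6.8,9.5,27.35,1],[-2.02,6.8,9.6,27.35,1],[-2.02,6.8,9.7,27.35,1],[-2.02,6.8,9.7,27.35,1],[-2.02,6.8,9.7,27.35,1]])

```text
t: 13.3
position: [0.5616, -0.2263, 0.0072]
eef_rot: [0.99, -0.141, 0.0, 0.0]
contact_force: [0.3, 0.9, -1.8]
gripper_width: 0.0188
```

```bash
python3 -c "
from h import *
rel([[.561,-.2265,.0055]],-16.3)"
```

```text
t 13.3 pos [ 0.5616 -0.2263  0.0072] xang -16.26 tilt [ 4.e-04 -1.e-04 -1.e+00] F [ 0.3  0.9 -1.8] M [-0.02  0.01 -0.01] w 0.0188
[-0.05, 0.04, 0.17] twist 0.04
```

Request:
drive_tool(plan=[[0,0,0.1,0,1],[0,0,0.15,0,1],[0,0,0.15,0,1],[0,0,0.15,0,0.6],[0,0,0.15,0,0.3],[0,0,0.1,0,0],[0,0,0.0,0,0],[0,0,0,0,0],[0,0,-2,0,0],[0,0,-6,0,0],[0,0,-12,0,0],[0,0,-18,0,0],[0,8,-22,0,0],[0,14,-22,0,0],[0,20,-22,0,0],[0,20,-22,0,0],[0,20,-22,0,0]])

```text
t: 15.42
position: [0.505, -0.4189, 0.2265]
eef_rot: [0.99, -0.142, -0.0, -0.0]
contact_force: [0.0, 0.9, -0.6]
gripper_width: 0.0853
```

```bash
python3 - <<'E'
from h import *
rel([[.561,-.2265,.0055]],-16.3)
for n in ("scene","top"):
    p,d=imaging.capture(n); np.save(f"{n}8.npy",d); cv2.imwrite(f"pics/{n}8.png",p)
P=cloud("scene",np.load("scene8.npy")); 
blade(cv2.imread("pics/scene8.png"),np.load("scene8.npy"),(222,250,325,372),.007)
E
```

```text
t 15.43 pos [ 0.505  -0.4189  0.2265] xang -16.36 tilt [-3.e-04  6.e-04 -1.e+00] F [ 0.   0.9 -0.6] M [0.04 0.   0.01] w 0.0853
[-0.03, -20.03, 22.11] twist -0.06
n 509 c [ 0.588  -0.1366  0.0138] slope xy [ 0.009 -0.009] std 0.0016 rect [ 588.4 -137.3] [85.3 41.9] 73.6 [[556.0, -172.0], [596.0, -184.0], [620.0, -102.0], [580.0, -91.0]]
```

View pics/scene8.png

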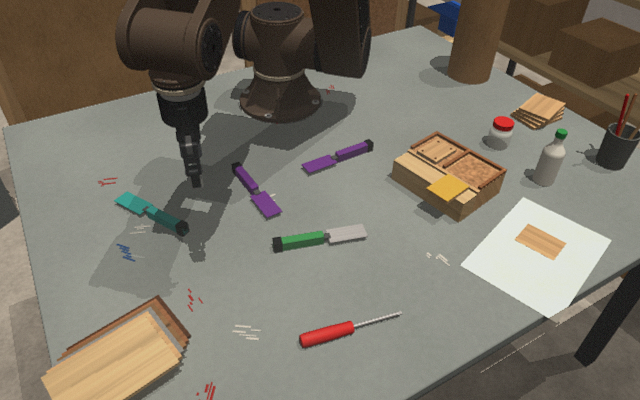

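View pics/top8.png

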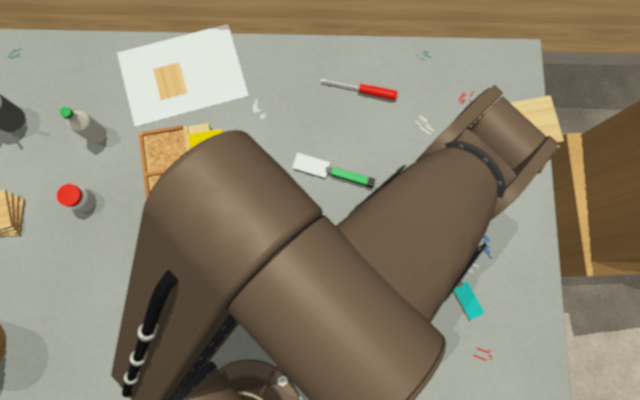

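The knife lies flat at scene (320,238), with the blade top at 14 mm and level. The flipped panel rests on the landing at scene (438,150), yellow hasn't moved (448,188), and the arm is clear of everything. Handing in.

```bash
python3 -c "
from rig import env
print(env.close_job())"
```

```text
the job is handed in; nothing more can be done
None
```

The blue panel now lies flat on the cork landing deck with its bare wooden side up. The putty knife is flat on the table where it started, and the job is handed in. It took about 15.5 s of the 51 s allowed.

I picked up the green knife, slid the blade about 25 mm under the panel's overhang, and tipped the panel over the step along an arc. I then backed straight out, laid the knife down, released it and moved the arm clear.

**Last checks:**
- **Blue panel:** the wooden face measures 74–75 mm high (75 expected), spanning about 12–92 mm past the step.
- **Yellow panel:** it looks unmoved in the last scene picture. I did not measure it again.
- **Knife:** the blade is level, with its top at about 14 mm, which matches lying on the table.
- **Contact:** the gripper and arm stayed clear of the blue panel in every picture I took. The highest force I read, between moves, was about 6 N, while gripping the knife.

**Disagreements and gaps:**
- The two cameras disagreed by up to about 4 mm on the knife and 2 mm on the panel. I used the scene camera for the panel work because it matched the arm's position to within 1 mm.
- The arm hid the flipped panel from the top camera, so that check rests on the scene camera alone.

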